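# Fold down the inner flap of a vial kit and shut its lid

## Robot

A 6-joint arm with a two-finger parallel gripper is mounted at the origin on the work surface; the furniture and walls round the work are solid. World frame = base frame: x ahead of the robot, y to its left, z up, the work surface at z = 0. Lengths are in mm, angles in rad, forces in N, time in s.
With the tool pointing down it reaches from about 350 to 925 mm from the base axis. Payload 6.4 kg.
Tool frame: the origin (TCP) lies midway between the tips of the shut fingers; the grasp point (between the pads) lies robot.hold_point_z behind it (robot.hold_point_z is the distance from the TCP to the grasp point, in mm); z points along the fingers, y is the line along which they close (so a half turn about z gives the same grasp; the last joint's range is limited). The gripper opens to 85 mm and grips with 20 to 120 N. Pads are 22 mm wide; open, the fingers measure 114 mm over their backs; the gripper's body (76 mm by 85 mm) begins 54 mm behind the grasp point. The pads swing forward as they close: fully open they stand 13 mm farther back than shut.
Start: joints at [1.079, 0.245, 1.558, -0, 1.339, -0.174], TCP at [203.108, 617.464, 231.29] pointing down, gripper open.
Joint ranges: [-3.13, 3.13], [-1.02, 2.26], [0.13, 2.54], [-0.95, 4.09], [0.21, 2.88], [-2.74, 2.74]. Speed limits (rad/s): [2.57, 2.57, 3.14, 3.14, 3.14, 3.14].

## Interface

Orientations are given as a rotation vector (axis times angle).
In Python, from station import robot, read_camera, workorder gives the robot as it stands. The module is installed in compiled form; this text tells all that it offers.
- The arm moves only by the tool send_rows, never from a script. Its argument "steps" is a list that holds one entry, the list of rows, each a list of 4 numbers: the shift along the tool's x, y, z in mm, then the turn about the tool's z in degrees. In form: [[[dx, dy, dz, yaw], ...]]. A call has 1 to 12 rows; each row is the pose to reach, as a shift and turn from the pose commanded when the call began, along the tool's axes at that moment; what a row does not reach only later rows make up. A row lasts 1/10 s, in which the tool goes at most 50 mm and 8.59 degrees, less where a joint would pass 70% of its speed; a pose out of reach is approached as far as the arm can. A call with a gripper value outside its range is refused whole. "fingers" is the finger opening in mm, from 0 to 85.4, set as the call begins (left out, the last holds). The fingers move at their own pace and stop on an object; the grip force is fixed at half the most. Time passes only in rows, so rows that repeat a pose let the fingers close. It gives the time, the measured TCP pose, the force, the opening and the grip force at its end, in the units of the state.
- robot.state(): the state, without advancing time (a new reading comes with each control period).
- read_camera(name): name is "scene" or "top" or "wrist"; returns a dict with "image" (420x560x3 uint8, red, green, blue), "depth" (420x560 float32, mm along the optical axis (not along the pixel's ray), 0 where there is no reading), "K" (3x3 intrinsics, pixels), "R" (3x3) and "t" (3): a world point X has camera coordinates R X + t; the wrist camera has in their place "hand_eye" (4x4, takes a point from camera to tool coordinates, whose origin is the TCP and whose axes are the flange's). Camera axes: x right, y down, z forward; pixel columns grow to the right and rows downward; lengths in mm; the calibration is good to about 2 mm. A picture is of the moment at which its call begins: read the wrist's pose just before it.
- workorder.job_done(): hands the job in; it is judged then, once.
The state is a dict: "time": time; "joints": joint angles; "joint_velocities": joint speeds; "joint_efforts": joint torques, N m; "tool_pos": TCP position; "orientation": TCP orientation; "force": force on the tool from outside, world axes, zero at the start; "wrist_torque": the same for the moment, N m; "gripper_width": finger opening in mm; "grasp_force": force on a finger pad.
Only numpy, scipy, OpenCV 4.12 (cv2) and the standard library are available. Lean on these libraries where they do the work, as an engineer would, in place of code of your own. Each camera call takes 0.05 s, during which the arm holds its last target. There are 200 camera calls.

## Task

Close up the open vial kit with the fingertips: first push its upright inner flap down until it lies flat over the vials, and only then push the upright lid over until it is fully shut. Push gently, pick nothing up, and leave the vials and the things standing around the kit where they are.

Things in the scene. Friction and masses are not known exactly. Their poses are not given: they have to be found in the camera images.
- kit: White folding-board kit box, fixed to the worktop, open at the top; outside 148 mm (its x) by 252 mm (its y), walls 67 mm high and 2 mm thick. Origin: centre of its underside, on the worktop; z up; its x points from the front wall (nearest the robot, at x = -69 mm) to the back wall (at x = +80 mm), its y to the left wall (y = +125 mm).
- kit_lid (a joint): Angle of the lid in rad: 0 = shut, flat on the box, about 1.57 = upright, more = leaning back, away from the box (stop at 1.9). Starts at 1.45 to 1.75. Flat board 148 x 250 mm, 2 mm thick, about 30 g, hinged along the top of the back wall; shut, its top face is 70 mm above the worktop. Stiff crease (about 0.06 N m): stays where it is left.
- lid_hinge (a point): Middle of the lid's hinge line, at the top of the back wall: x = 79 mm, y = 0, z = 68 mm in the kit's frame. Does not move relative to the kit. The line runs along the kit's y.
- lid_edge (a point): Middle of the lid's free edge, in the thickness of the board, 148 mm from the hinge line. At angle a it lies at x = 79 - 148 cos a, z = 68 + 148 sin a mm (kit's frame).
- kit_flap (a joint): Angle of the inner flap in rad: 0 = flat over the vials inside the box, about 1.57 = upright, more = leaning outwards to the left (stop at 1.9). Starts at 1.35 to 1.75. White board, 124 mm along the kit's x, 104 mm wide, 2.5 mm thick, about 25 g, rounded free corners. Stiff crease (about 0.03 N m): stays where it is left. Nothing physical stops the lid from passing it.
- flap_hinge (a point): Middle of the flap's crease line, along the inside of the left wall: x = 0, y = 121.5 mm, z = 60 mm in the kit's frame. Does not move relative to the kit. The line runs along the kit's x.
- flap_edge (a point): Middle of the flap's free edge, 104 mm from the crease line. At angle a it lies at y = 121.5 - 104 cos a, z = 60 + 104 sin a mm (kit's frame).
- vial_1: Small capped vial, 17 mm across, about 52 mm high, standing in a pocket (open 20 mm wide) of the insert in the left half of the kit, at x = -24, y = 48 mm in the kit's frame; its top, 54 mm above the worktop, is under the flap when that is flat. Origin: centre of its underside. Loose; leave alone.
- vial_2: Small capped vial, 17 mm across, about 52 mm high, standing in a pocket (open 20 mm wide) of the insert in the left half of the kit, at x = -24, y = 92 mm in the kit's frame; its top, 54 mm above the worktop, is under the flap when that is flat. Origin: centre of its underside. Loose; leave alone.
- vial_3: Small capped vial, 17 mm across, about 52 mm high, standing in a pocket (open 20 mm wide) of the insert in the left half of the kit, at x = 32, y = 48 mm in the kit's frame; its top, 54 mm above the worktop, is under the flap when that is flat. Origin: centre of its underside. Loose; leave alone.
- vial_4: Small capped vial, 17 mm across, about 52 mm high, standing in a pocket (open 20 mm wide) of the insert in the left half of the kit, at x = 32, y = 92 mm in the kit's frame; its top, 54 mm above the worktop, is under the flap when that is flat. Origin: centre of its underside. Loose; leave alone.
- sample_cup: Tapered lilac sample cup with dark rim, 49 mm across, 64 mm high, standing in front of the kit (robot's side). Origin: centre of its underside. Loose; leave alone.
- spare_vial: Capped vial, 17 mm across, 52 mm high, standing on the worktop in front of the kit. Origin: centre of its underside. Loose; leave alone.
- milk_bottle: Capped glass bottle with a white filling, 74 mm across, 136 mm high, standing behind the right part of the kit, about 120 mm behind its back wall and 110 mm right of its middle. Origin: centre of its underside. Loose; leave alone.

How it is judged:
By the outcome, as a careful person would: the job done as asked, in the order asked, and still so for the second after the job is handed in, with the robot touching nothing.
It also fails if it takes over 51 s, if anything falls off the work surface, if the arm or the gripper's body presses on something with over 40 N, if the wrist force passes 120 N, or if a joint passes its speed limit or range.

## Working session

There is one attempt and no reset: what is moved stays moved. The work goes in short steps, Python scripts to look and compute and a tool call to move; the robot and the scene stay as the last step left them, time stands still between calls to the robot, and variables do not carry over. Pictures are saved under pics/ and viewed, at most 10 in all, crops included, and the job is handed in when it is done.

Besides the shell and the picture viewer there is one more tool, called by a JSON object that holds its "api" and its "payload". send_rows: Moves the arm, as the interface text tells. Its arguments: {"type":"object","properties":{"steps":{"type":"array","items":{"type":"array","items":{"type":"array","items":{"type":"number"}}}},"fingers":{"type":"number"}},"required":["steps"]}

```bash
mkdir -p pics
python3 - <<'E'
from station import robot, read_camera
import cv2,numpy as np
print(robot.state()); print(robot.hold_point_z)
for n in ["scene","top"]:
    c=read_camera(n); cv2.imwrite(f"pics/{n}0.png",c["image"][:,:,::-1]); np.savez(f"{n}0.npz",**c)
    print(n,c["K"].round(1).tolist(),c["R"].round(3).tolist(),c["t"].round(0))
E
```

```text
{'time': 0.0, 'joints': array([ 1.07889630e+00,  2.45849542e-01,  1.55901907e+00,  3.89445187e-07,
        1.33866776e+00, -1.74064887e-01]), 'joint_velocities': array([-1.03388103e-03,  2.12272916e-04, -1.96530167e-03, -3.01217000e-04,
        8.56932414e-05, -2.38226598e-03]), 'joint_efforts': array([-2.66739837e-03, -4.29503167e+01, -3.26125646e+01, -2.74176446e-04,
        5.36290536e-03, -1.34595004e-05]), 'tool_pos': array([202.8394836 , 616.95831506, 230.15490068]), 'orientation': array([-4.97054831e-01, -3.10137693e+00,  2.88469977e-03]), 'force': array([-0.23483143, -0.50313585,  0.45248388]), 'wrist_torque': array([-0.04744264,  0.02215039,  0.01361766]), 'grasp_force': 0.0, 'gripper_width': 84.94181328994215}
18.700000000000003
scene [[393.0, 0.0, 282.6], [0.0, 393.0, 222.9], [0.0, 0.0, 1.0]] [[0.533, -0.846, 0.018], [-0.55, -0.362, -0.752], [0.643, 0.391, -0.658]] [-328.  360.  560.]
top [[447.8, 0.0, 279.8], [0.0, 447.8, 207.4], [0.0, 0.0, 1.0]] [[0.008, -1.0, 0.023], [-0.997, -0.01, -0.078], [0.078, -0.023, -0.997]] [-53. 566. 978.]
```

View pics/scene0.png

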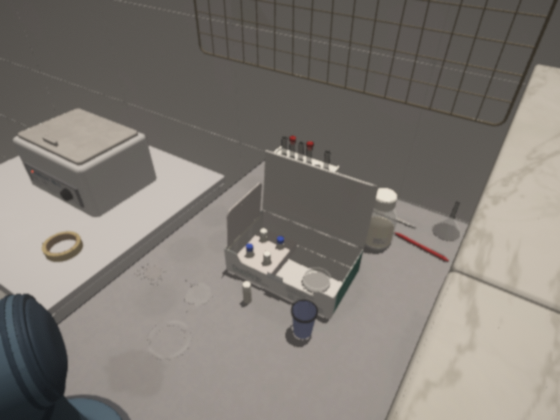

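View pics/top0.png

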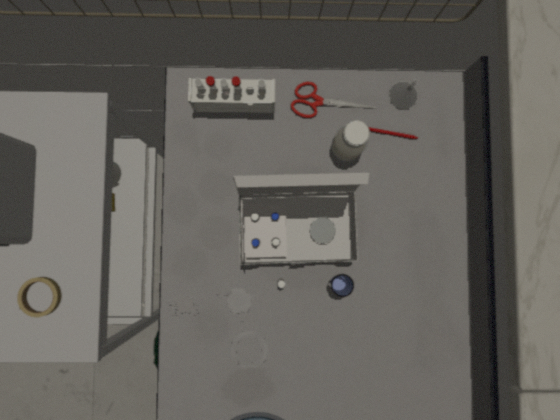

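The scene view shows the lid (column 265–370, row 155–250) upright at the back, the flap (230–262, 190–245) upright at the left, the cup at (303,320), and the spare vial at (247,292). The top view shows the box at about columns 240–355, rows 190–265, with the cup at (341,285), the vial at (281,284), and the bottle at (352,140).

```bash
cat > h.py <<'E'
import numpy as np
from station import robot, read_camera
def cloud(c):
    v,u=np.indices(c["depth"].shape); d=c["depth"].astype(float)
    P=np.stack([(u-c["K"][0,2])/c["K"][0,0]*d,(v-c["K"][1,2])/c["K"][1,1]*d,d],-1)
    W=(P-c["t"])@c["R"]; W[d<=0]=np.nan
    return W
E
python3 - <<'E'
from h import *
import cv2
for n in ["top","scene"]:
    c=dict(np.load(n+"0.npz")); W=cloud(c)
    for (u,v) in ([(245,225),(242,200),(350,260),(320,232),(300,186),(240,181),(365,179),(341,285),(281,284),(356,130),(200,320)] if n=="top" else [(315,200),(240,220),(303,312),(247,290),(275,180),(360,215)]):
        print(n,u,v,W[v,u].round(0))
# lid & flap fits
c=dict(np.load("top0.npz")); W=cloud(c)
roi=W[170:275,230:375].reshape(-1,3)
s=roi[(roi[:,2]>58)&(roi[:,2]<75)]
r=cv2.minAreaRect(s[:,:2].astype(np.float32)); print("rim",r,len(s))
c=dict(np.load("scene0.npz")); W=cloud(c)
def plane(P):
    m=np.median(P,0)
    for k in range(8):
        n=np.linalg.svd(P-m,full_matrices=False)[2][2]; d=abs((P-m)@n); P=P[d<max(2.5*np.median(d),1.5)]; m=P.mean(0)
    return m,n,len(P),P.min(0),P.max(0)
L=W[165:240,270:365].reshape(-1,3);L=L[L[:,2]>90]
print("lid",[np.round(a,3) for a in plane(L)])
F=W[190:250,228:262].reshape(-1,3);F=F[F[:,2]>85]
print("flap",[np.round(a,3) for a in plane(F)])
E
```

```text
top 245 225 [526.  30.  25.]
top 242 200 [584.  39.  -2.]
top 350 260 [ 451. -200.   49.]
top 320 232 [ 512. -139.    8.]
top 300 186 [603. -86. 119.]
top 240 181 [597.  29. 222.]
top 365 179 [ 603. -196.  224.]
top 341 285 [ 393. -187.    3.]
top 281 284 [400. -51.  55.]
top 356 130 [ 715. -197.  137.]
top 200 320 [314. 128.   2.]
scene 315 200 [608. -83. 138.]
scene 240 220 [495.  31. 109.]
scene 303 312 [ 416. -170.   33.]
scene 247 290 [396. -56.  42.]
scene 275 180 [602.  14. 155.]
scene 360 215 [ 608. -185.  143.]
rim ((507.47564697265625, -84.78887939453125), (178.0870361328125, 250.27427673339844), 2.2224395275115967) 371
lid [array([606.814, -91.329, 150.68 ]), array([ 0.995,  0.028, -0.1  ]), np.int64(3820), array([ 597.268, -203.675,   90.198]), array([614.768,  30.294, 219.7  ])]
flap [array([507.201,  30.472, 125.047]), array([ 0.036, -0.996, -0.081]), np.int64(890), array([452.565,  24.748,  85.082]), array([574.442,  36.745, 166.401])]
```

{"api": "send_rows", "payload": {"steps": [[[-30,-27,0,-2],[-75,-66,0,-4],[-120,-106,0,-6],[-165,-146,0,-8],[-210,-186,0,-10],[-255,-226,0,-12],[-300,-266,0,-14],[-345,-305,0,-16],[-390,-345,0,-18],[-430,-381,0,-20],[-461,-408,0,-20],[-461,-408,0,-20]]], "fingers": 0}}

```text
time: 1.3
tool_pos: [501.2, 105.7, 231.1]
orientation: [0.049, -3.141, -0.0]
force: [0.1, 1.1, -0.3]
gripper_width: 0.2
grasp_force: 0.0
```

Run:
```python
from h import *
import cv2
from scipy.spatial.transform import Rotation as Ro
s=robot.state(); print(s["time"],s["tool_pos"],s["gripper_width"],Ro.from_rotvec(s["orientation"]).as_matrix().round(3).tolist(),s["force"])
c=read_camera("wrist"); cv2.imwrite("pics/w1.png",c["image"][:,:,::-1])
# refine lid from the top view, rim edges
c=dict(np.load("top0.npz")); W=cloud(c)
P=W[176:190,245:355].reshape(-1,3); P=P[(P[:,2]>90)]
for k in range(6):
    A=np.c_[P[:,1]+85,P[:,2]-68,np.ones(len(P))]; q=np.linalg.lstsq(A,P[:,0],rcond=None)[0]; e=abs(A@q-P[:,0]); P=P[e<max(2,2*np.median(e))]
print("lid x = %.3f(y+85) + %.3f(z-68) + %.1f"%tuple(q),len(P))
P=W[195:275,230:375].reshape(-1,3); S=P[(P[:,2]>60)&(P[:,2]<72)&(P[:,0]<470)]
print("front rim",np.polyfit(S[:,1]+85,S[:,0],1),S[:,1].min(),S[:,1].max(),len(S))
S=P[(P[:,2]>60)&(P[:,2]<72)&(P[:,1]<-190)]
print("right rim",np.median(S,0),len(S))
```

```text
1.3 [501.20568961 105.67223967 231.10508202] 0.2211262659443807 [[-1.0, -0.031, -0.0], [-0.031, 1.0, 0.0], [0.0, 0.0, -1.0]] [ 0.1175578   1.06017061 -0.29416962]
lid x = -0.033(y+85) + -0.012(z-68) + 601.3 627
front rim [-7.26774451e-03  4.47147428e+02] -211.97392705317804 37.25826872636106 46
right rim [ 515.96082443 -208.23535992   65.37300715] 79
```

View pics/w1.png

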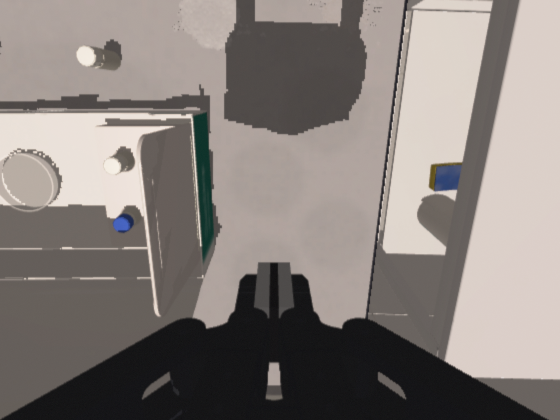

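{"api": "send_rows", "payload": {"steps": [[[0,0,10,0],[0,0,35,0],[0,0,60,0],[0,0,80,0],[0,0,85,0],[0,0,85,0]]]}}

```text
time: 1.95
tool_pos: [499.5, 108.5, 145.1]
orientation: [0.051, -3.138, -0.0]
force: [-0.1, -0.2, -0.2]
gripper_width: 0.4
grasp_force: 0.0
```

Run:
```python
from h import *
import cv2
s=robot.state(); print(s["time"],s["tool_pos"],s["orientation"],s["force"])
c=read_camera("scene"); cv2.imwrite("pics/s2.png",cv2.resize(c["image"][130:330,180:420,::-1],None,fx=3,fy=3))
```

```text
1.95 [499.52613739 108.48433039 145.11678461] [ 5.11064681e-02 -3.13846835e+00 -2.97548414e-04] [-0.1329018  -0.16985244 -0.20418614]
```

View pics/s2.png

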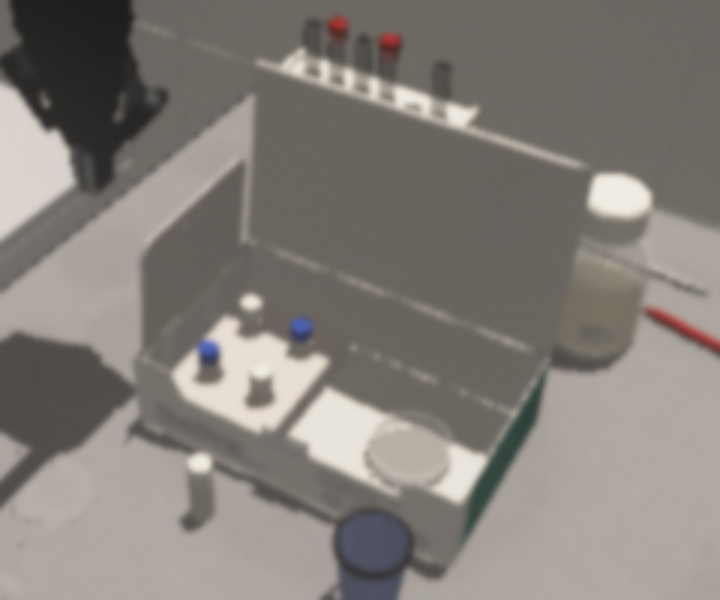

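The wrist view shows the flap standing at columns 140–195, leaning slightly inwards, with clear space between it and the fingers (column 275). The crop shows the fingertips left of the flap, at (95,180). Next I push the flap in along its arc.

{"api": "send_rows", "payload": {"steps": [[[-6,-20,0,0],[-12,-45,0,0],[-12,-62,0,0],[-12,-70,0.5,0],[-12,-77,1,0],[-12,-84,2.5,0],[-12,-90,4,0],[-12,-96,6,0],[-12,-102,9,0],[-12,-107,12,0],[-12,-113,15,0],[-12,-113,15,0]]]}}

```text
time: 3.2
tool_pos: [516.0, -5.5, 130.6]
orientation: [0.048, -3.14, -0.0]
force: [-0.6, -0.0, 0.7]
gripper_width: -0.3
grasp_force: 0.0
```

Run:
```python
from h import *
import cv2
s=robot.state(); print(s["time"],s["tool_pos"],s["orientation"],s["force"])
c=read_camera("scene"); cv2.imwrite("pics/s3.png",cv2.resize(c["image"][130:330,180:420,::-1],None,fx=3,fy=3))
```

```text
3.2 [515.95754554  -5.50651593 130.60832905] [ 4.77808489e-02 -3.14004888e+00 -2.16642771e-04] [-0.60976521 -0.00958294  0.71889298]
```

View pics/s3.png

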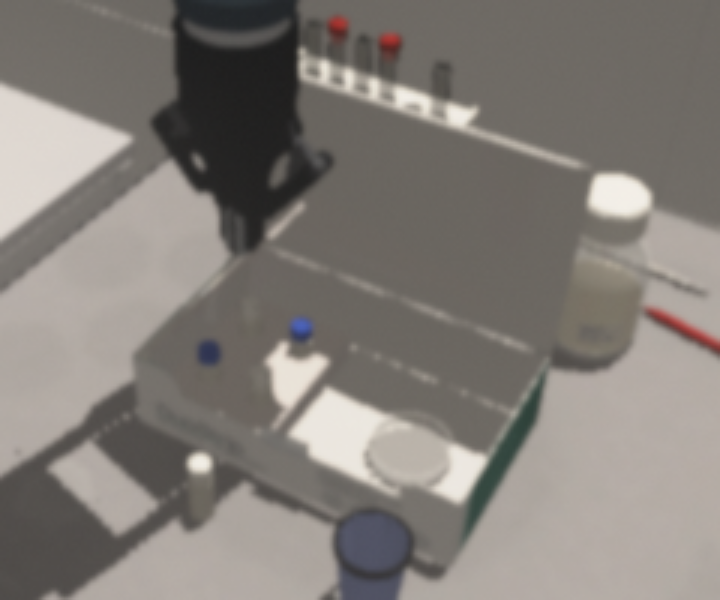

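The crop shows the fingers at (240,235). The flap is no longer in its old place and is hard to make out, so I check it with depth.

```bash
cat >> h.py <<'E'
import cv2
K0=np.array([518,-84.5,0]);ya=.033
Rk=np.array([[np.cos(ya),-np.sin(ya),0],[np.sin(ya),np.cos(ya),0],[0,0,1]])
def tokit(W): return (W-K0)@Rk
def prj(c,k):
    p=c["R"]@(Rk@np.array(k,float)+K0)+c["t"]; q=c["K"]@p; return (q[:2]/q[2])
E
python3 - <<'E'
from h import *
for n in ["scene","top"]:
    c=read_camera(n); k=tokit(cloud(c)).reshape(-1,3); v=c["depth"].ravel()>0
    for lo in range(20,130,10):
        m=(abs(k[:,0]+40)<15)&(k[:,1]>lo)&(k[:,1]<=lo+10)&(k[:,2]>-5)&(k[:,2]<180)
        if m.sum(): print(n,lo,m.sum(),np.percentile(k[m,2],[10,50,90]).round())
    print([prj(c,p).round() for p in [(-62,61,145),(62,61,145),(-62,121,60)]])
    if n=="top": cv2.imwrite("pics/t4.png",cv2.resize(c["image"][150:290,220:390,::-1],None,fx=4,fy=4))
E
```

```text
scene 20 49 [10. 26. 29.]
scene 30 46 [26. 27. 28.]
scene 40 93 [26. 34. 54.]
scene 50 60 [26. 28. 55.]
scene 60 70 [ 25.  27. 145.]
scene 70 45 [25. 27. 29.]
scene 80 94 [26. 34. 55.]
scene 90 62 [26. 29. 55.]
scene 100 41 [26. 27. 80.]
scene 110 15 [26. 28. 59.]
scene 120 99 [28. 49. 68.]
[array([250., 228.]), array([283., 195.]), array([228., 248.])]
top 30 2 [ 4. 13. 23.]
top 40 6 [25. 26. 27.]
top 50 2 [142. 143. 145.]
top 60 16 [133. 138. 145.]
top 70 22 [118. 124. 132.]
top 80 21 [108. 111. 117.]
top 90 29 [ 94. 100. 105.]
top 100 31 [78. 84. 90.]
top 110 32 [66. 71. 77.]
top 120 26 [-2. 57. 63.]
[array([270., 260.]), array([268., 196.]), array([241., 259.])]
```

View pics/t4.png

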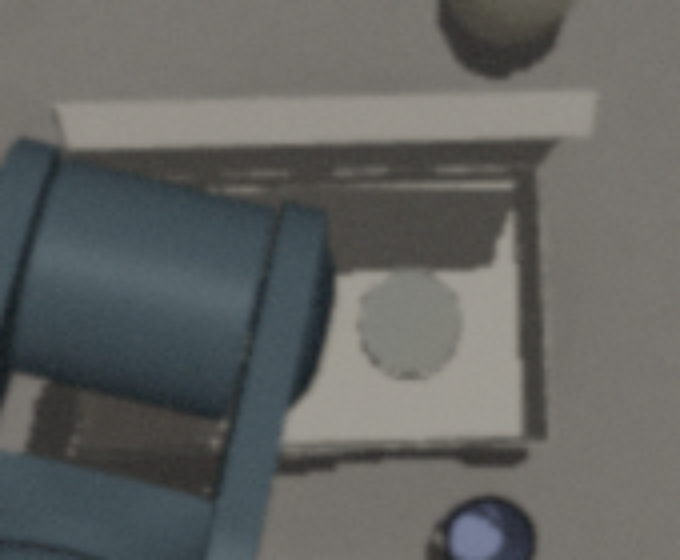

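The top crop and its depth show the flap at about 0.95 rad as planned (the scene camera sees it edge-on). The arm is over the left half and the cup is untouched.

{"api": "send_rows", "payload": {"steps": [[[0,-5,4,0],[0,-9.5,8,0],[0,-14,13,0],[0,-18,17.5,0],[0,-22,23,0],[0,-25,28,0],[0,-28,34,0],[0,-30.5,40,0],[0,-32.5,46,0],[0,-34,52,0],[0,-35.5,58,0],[0,-36,64,0]]]}}

```text
time: 4.55
tool_pos: [517.4, -41.0, 66.8]
orientation: [0.049, -3.141, 0.0]
force: [-0.2, 0.5, 0.5]
gripper_width: 0.1
grasp_force: 0.1
```

{"api": "send_rows", "payload": {"steps": [[[0,0,2,0],[0,0,4,0],[0,0,5,0],[0,0,5,0]]]}}

```text
time: 4.95
tool_pos: [517.5, -40.8, 62.3]
orientation: [-0.049, 3.141, 0.0]
force: [-0.5, 1.0, -0.1]
gripper_width: 0.1
grasp_force: 0.0
```

{"api": "send_rows", "payload": {"steps": [[[0,0,1,0],[0,0,1.5,0],[0,0,1.5,0]]]}}

```text
time: 5.25
tool_pos: [517.7, -40.9, 61.2]
orientation: [-0.049, 3.141, -0.0]
force: [0.0, 0.5, 2.9]
gripper_width: -0.0
grasp_force: 1.5
```

Run:
```python
from h import *
s=robot.state(); print(s["time"],s["tool_pos"],s["force"],s["wrist_torque"])
c=read_camera("scene"); k=tokit(cloud(c)).reshape(-1,3)
for lo in range(20,120,10):
    m=(abs(k[:,0]+40)<15)&(k[:,1]>lo)&(k[:,1]<=lo+10)&(k[:,2]>0)&(k[:,2]<180)
    print(lo,m.sum(),np.percentile(k[m,2],[10,50,90]).round(1))
```

```text
5.25 [517.67881299 -40.93059758  61.19455666] [0.00469855 0.47817975 2.88960708] [ 0.11484779  0.14630212 -0.00903881]
20 105 [15.4 60.4 63.3]
30 90 [26.2 60.9 63.3]
40 80 [26.7 61.6 63.3]
50 75 [26.6 61.5 62.9]
60 75 [26.7 61.5 63.1]
70 73 [26.4 61.6 63.1]
80 74 [26.6 61.7 63. ]
90 72 [26.8 61.7 63.5]
100 58 [26.9 61.7 64. ]
110 50 [60.6 62.3 63.5]
```

{"api": "send_rows", "payload": {"steps": [[[0,0,1,0],[0,0,1,0],[0,0,-10,0],[0,0,-40,0],[0,0,-80,0],[0,0,-120,0],[0,0,-160,0],[0,0,-190,0],[0,0,-202,0],[0,0,-202,0]]]}}

```text
time: 6.3
tool_pos: [518.2, -41.2, 264.5]
orientation: [-0.049, 3.138, -0.002]
force: [0.0, -0.1, -0.8]
gripper_width: 0.4
grasp_force: 0.0
```

{"api": "send_rows", "payload": {"steps": [[[-15,-5,0,0],[-45,-15,0,0],[-80,-30,0,0],[-115,-40,0,0],[-135,-44,0,0],[-140,-44,0,0],[-140,-44,0,0]]]}}

```text
time: 7.0
tool_pos: [657.9, -80.2, 260.0]
orientation: [0.049, -3.137, -0.002]
force: [-0.3, 0.5, -0.4]
gripper_width: -0.1
grasp_force: 0.0
```

Run:
```python
from h import *
s=robot.state(); print(s["time"],s["tool_pos"],tokit(s["tool_pos"]),s["force"])
c=read_camera("scene"); k=tokit(cloud(c)); cv2.imwrite("pics/s5.png",cv2.resize(c["image"][130:330,180:420,::-1],None,fx=3,fy=3))
k=k.reshape(-1,3)
m=(k[:,0]>50)&(k[:,0]<110)&(abs(k[:,1])<100)&(k[:,2]>90)&(k[:,2]<214)
print(np.polyfit(k[m,2]-68,k[m,0],1),m.sum())
m=(abs(k[:,0])<50)&(k[:,1]>25)&(k[:,1]<110)&(k[:,2]>40)
A=np.c_[k[m,:2],np.ones(m.sum())]; print("flap plane",np.linalg.lstsq(A,k[m,2],rcond=None)[0],np.percentile(k[m,2],[5,50,95]))
```

```text
7.0 [657.94436548 -80.1693719  259.99794613] [140.01105748  -0.28905562 259.99794613] [-0.26489553  0.50434898 -0.37495488]
[ 0.10015813 80.19168391] 4593
flap plane [ -1.29355624  -2.80617643 297.75012957] [ 60.7805225   62.59445341 515.79273904]
```

View pics/s5.png

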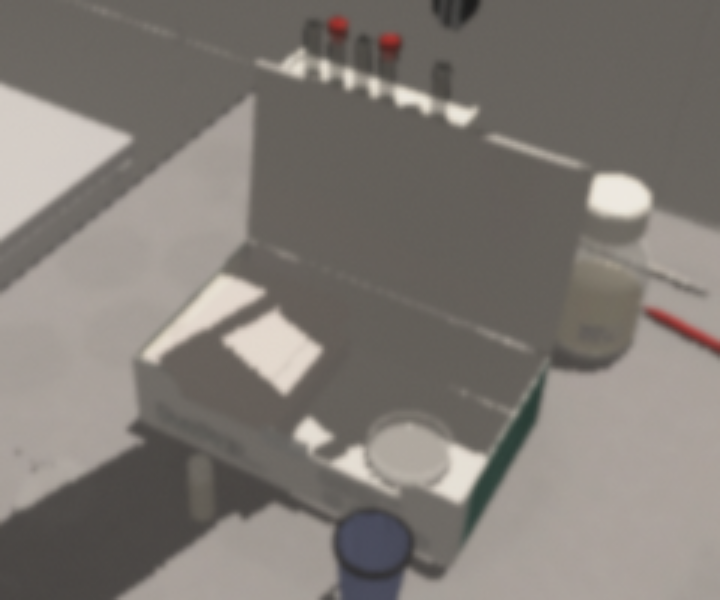

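The crop shows the flap lying flat over the vials (around 230,330), the lid still leaning back by 0.1 rad, and the fingers behind it and above, at (455,10). Next I lower the fingers behind the lid and push.

{"api": "send_rows", "payload": {"steps": [[[0,0,15,0],[0,0,40,0],[0,0,62,0],[0,0,75,0],[12,0,75,0],[24,0,75,0],[34,0,75,0],[41,0,75,0],[47,0,75,0],[53,0,75,0],[58,0,75,0],[58,0,75,0]]]}}

```text
time: 8.25
tool_pos: [600.3, -82.3, 187.8]
orientation: [0.049, -3.141, 0.0]
force: [1.0, -0.5, 0.3]
gripper_width: -0.1
grasp_force: 0.0
```

{"api": "send_rows", "payload": {"steps": [[[6,0,0,0],[12,0,1,0],[18,0,2,0],[23.5,0,3,0],[29,0,5,0],[35,0,7,0],[40,0,9,0],[45.5,0,11.5,0],[51,0,14.5,0],[56,0,17.5,0],[61,0,20.5,0],[65.5,0,24,0]]]}}

```text
time: 9.45
tool_pos: [534.9, -84.4, 163.6]
orientation: [-0.049, 3.141, -0.0]
force: [0.6, 0.1, 0.9]
gripper_width: -0.1
grasp_force: 0.2
```

Run:
```python
from h import *
s=robot.state(); print(s["time"],s["tool_pos"],tokit(s["tool_pos"]),s["force"])
for n in ["scene","top"]:
    c=read_camera(n); k=tokit(cloud(c)).reshape(-1,3)
    m=(k[:,0]>-60)&(k[:,0]<85)&(k[:,1]<-60)&(k[:,1]>-110)&(k[:,2]>80)&(k[:,2]<220)
    if m.sum()>20: print(n,np.polyfit(k[m,0],k[m,2],1),k[m,0].min(),m.sum())
```

```text
9.45 [534.88573667 -84.37175121 163.55497963] [ 16.88077466  -0.42894922 163.55497963] [0.57335348 0.06656905 0.90836277]
scene [ -0.9447581  159.01635504] -39.58183962548657 387
top [  0.29909854 190.82160489] -40.75463425536112 94
```

{"api": "send_rows", "payload": {"steps": [[[4.5,0,4,0],[9,0,8,0],[13,0,12,0],[17,0,16,0],[21,0,21,0],[24.5,0,25.5,0],[27.5,0,30.5,0],[30.5,0,35.5,0],[33.5,0,41,0],[36,0,46,0],[38,0,51.5,0],[40,0,57,0]]]}}

```text
time: 10.75
tool_pos: [495.2, -85.6, 106.4]
orientation: [-0.049, 3.141, -0.0]
force: [0.8, -0.6, 1.1]
gripper_width: 0.1
grasp_force: 0.2
```

{"api": "send_rows", "payload": {"steps": [[[1.5,0,6,0],[3,0,11.5,0],[4,0,17.5,0],[5,0,23,0],[5.5,0,28,0],[5.5,0,32,0],[5.5,0,34,0],[5.5,0,34,0]]]}}

```text
time: 11.55
tool_pos: [489.7, -85.7, 72.5]
orientation: [0.049, -3.141, -0.0]
force: [0.3, -0.6, -0.1]
gripper_width: 0.1
grasp_force: 0.0
```

{"api": "send_rows", "payload": {"steps": [[[0,0,1,0],[0,0,2,0],[0,0,3,0],[0,0,3,0]]]}}

```text
time: 11.95
tool_pos: [489.9, -85.8, 69.8]
orientation: [-0.049, 3.141, -0.0]
force: [0.4, 0.2, 0.3]
gripper_width: -0.4
grasp_force: 0.0
```

```bash
cat > z.py <<'E'
from h import *
s=robot.state(); print(s["time"],tokit(s["tool_pos"]),s["force"])
c=read_camera("scene"); k=tokit(cloud(c)).reshape(-1,3)
for y0,y1 in [(-115,-60),(60,115)]:
  for x in range(-60,70,20):
    m=(k[:,1]>y0)&(k[:,1]<y1)&(k[:,0]>x)&(k[:,0]<x+20)&(k[:,2]<150)
    print(y0,x,m.sum(),np.percentile(k[m,2],[10,50,90]).round(1) if m.sum() else "")
cv2.imwrite("pics/s%d.png"%(100*s["time"]),cv2.resize(c["image"][130:330,180:420,::-1],None,fx=3,fy=3))
E
python3 z.py
```

```text
11.95 [-28.15550533  -0.38330215  69.78856799] [0.42139046 0.19241026 0.34303618]
-115 -60 253 [62.8 64.5 66.5]
-115 -40 241 [64.4 66.4 68.2]
-115 -20 225 [66.2 68.1 69.7]
-115 0 202 [67.7 69.2 70.7]
-115 20 194 [68.7 70.  71.4]
-115 40 174 [69.  70.5 71.8]
-115 60 167 [69.1 70.4 72.1]
60 -60 184 [65.6 66.9 68.5]
60 -40 176 [66.7 68.3 69.7]
60 -20 169 [67.4 68.8 70.1]
60 0 138 [68.  69.  70.4]
60 20 62 [67.8 68.9 70.3]
60 40 1 [69.7 69.7 69.7]
60 60 0
```

{"api": "send_rows", "payload": {"steps": [[[0,0,1,0],[0,0,1.5,0],[0,0,1.5,0]]]}}

```text
time: 12.3
tool_pos: [489.9, -85.8, 69.4]
orientation: [0.05, -3.14, -0.0]
force: [-4.7, 1.0, 9.3]
gripper_width: 0.0
grasp_force: 4.7
```

{"api": "send_rows", "payload": {"steps": [[[0,0,-2,0],[0,0,-15,0],[0,0,-45,0],[0,0,-85,0],[0,0,-130,0],[0,0,-170,0],[0,0,-200,0],[0,0,-200,0]]]}}

```text
time: 13.1
tool_pos: [492.2, -86.7, 274.8]
orientation: [-0.049, 3.131, -0.007]
force: [0.3, -0.2, -0.1]
gripper_width: 0.1
grasp_force: 0.0
```

```bash
python3 z.py; ls pics
```

```text
13.1 [-25.83125118  -1.36624893 274.79612889] [ 0.34032691 -0.23570824 -0.07129962]
-115 -60 251 [62.7 64.4 66.3]
-115 -40 238 [64.6 65.9 67.8]
-115 -20 221 [66.2 67.8 69.5]
-115 0 213 [67.8 69.1 70.6]
-115 20 201 [68.6 69.9 71.5]
-115 40 177 [69.3 70.6 72. ]
-115 60 161 [69.2 70.4 71.9]
60 -60 193 [65.6 67.  68.5]
60 -40 173 [66.6 68.  69.5]
60 -20 167 [67.5 68.8 70.2]
60 0 158 [68.  69.3 70.6]
60 20 148 [68.3 69.5 70.8]
60 40 137 [68.  69.4 70.7]
60 60 128 [67.5 68.8 70.3]
s1195.png
s1310.png
s2.png
s3.png
s5.png
scene0.png
t4.png
top0.png
w1.png
```

View pics/s1310.png

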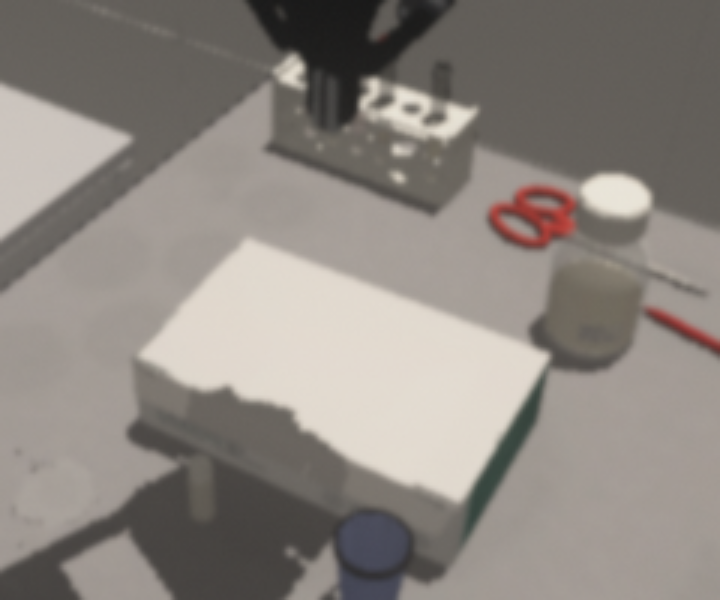

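The picture shows the lid flat on the box, with its corners at about (140,355), (250,240), (550,355) and (462,500). The cup, spare vial and bottle are in place, and the gripper is clear.

```bash
python3 -c "
from station import workorder
print(workorder.job_done())"
```

```text
the job is handed in; nothing more can be done
None
```

The kit is closed: I pushed the flap flat over the vials first, then pushed the lid shut. The last picture shows the cup, spare vial and bottle where they started and the gripper clear of everything. I handed the job in at about 13 s on the robot's clock.

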